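Release the swing bolt of a glue press

ROBOT

A 6-joint arm with a two-finger parallel gripper is mounted at the origin on the work surface. World frame = base frame: x ahead of the robot, y to its left, z up, the work surface at z = 0. Lengths are in m, angles in rad, forces in N, time in s.
With the tool pointing down it reaches from about 0.35 to 0.975 m from the base axis. Payload 4.9 kg.
Tool frame: the origin (TCP) lies at the very end of the fingers, on their centre line; the grasp point (between the pads) lies manip.grip_point_offset behind it (manip.grip_point_offset is the distance from the TCP to the grasp point, in m); z points along the fingers, y is the line along which they close (so a half turn about z gives the same grasp; the last joint's range is limited). The gripper opens to 85 mm and grips with 20 to 120 N. Pads are 22 mm wide; open, the fingers measure 114 mm over their backs; the gripper's body (76 mm by 85 mm) begins 54 mm behind the grasp point. The pads swing forward as they close: fully open they stand 13 mm farther back than shut.
Start: joints at [-1.348, 0.053, 1.613, -0, 1.476, -0.119], TCP at [0.209, -0.589, 0.231] pointing down, gripper open.
Joint ranges: [-3.01, 3.01], [-1.01, 2.22], [0.06, 2.58], [-1.02, 4.17], [0.09, 2.62], [-3.14, 3.14]. Speed limits (rad/s): [2.57, 2.57, 3.14, 3.14, 3.14, 3.14].

INTERFACE

Orientations are given as a unit quaternion [w, x, y, z].
In Python, from plant import manip gives the robot as it stands.
- The arm moves only by the shell command python3 -m crank 'ROWS' [OPENING]. ROWS is JSON, a list of rows, each an object of numbers: "x", "y", "z": the shift along the tool's x, y, z in cm; "turn": the turn about the tool's z in rad. In form: [{"x": .., "y": .., "z": .., "turn": ..}, ...]. A call has 1 to 5 rows; each row shifts and turns the commanded pose from where the row before left it, along the tool's axes as they then stand; what a row does not reach is not made up. A row lasts 1/10 s, in which the tool goes at most 50 mm and 8.59 degrees, less where a joint would pass 70% of its speed; a pose out of reach is approached as far as the arm can. A call with a gripper value outside its range is refused whole. OPENING is the opening in per cent of the stroke, from 0 (shut) to 100 (fully open), set as the call begins (- or left out, the last holds). The fingers move at their own pace and stop on an object; the grip force is fixed at half the most. Time passes only in rows, so rows that do not move let the fingers close. It gives the time, the measured TCP pose, the force, the opening and the grip force at its end, in the units of the state.
- manip.state(): the state, without advancing time (a new reading comes with each control period).
- manip.grab_frame(name): name is "side" or "top"; returns (picture, depth): 420x560x3 uint8, red, green, blue; 420x560 float32, m along the optical axis (not along the pixel's ray), 0 where there is no reading.
- manip.camera_model(name): a dict with "mtx" (3x3 intrinsics, pixels), "world_to_cam" (4x4, takes a point from world to camera coordinates). Camera axes: x right, y down, z forward; pixel columns grow to the right and rows downward; lengths in m; the calibration is good to about 2 mm. A picture is of the moment at which its call begins. camera_model takes no time and is no camera call.
- manip.job_done(): hands the job in; it is judged then, once.
The state is a dict: "time": time; "joint_pos": joint angles; "joint_vel": joint speeds; "joint_efforts": joint torques, N m; "tool_pos": TCP position; "tool_rot": TCP orientation; "contact_force": force on the tool from outside, world axes, zero at the start; "ft_torque": the same for the moment, N m; "gripper_width": opening from 0.0 (shut) to 1.0 (fully open); "grasp_force": force on a finger pad.
Only numpy, scipy, OpenCV 4.12 (cv2) and the standard library are available. Lean on these libraries where they do the work, as an engineer would, in place of code of your own. Each camera call takes 0.05 s, during which the arm holds its last target. There are 200 camera calls.

TASK

The glue in the press has set: release its clamp. Loosen the wing nut (counter-clockwise seen from above) until its flange clears the rim of the forked lug, but not so far that it leaves the thread: the bolt's end must stay proud of the nut's hub. Then swing the bolt out of the slot, well down and away from the lug, without forcing the nut against the rim, leave it there, and leave the other things on the table where they are.

Things in the scene. Friction and masses are not known exactly. Their poses are not given: they have to be found in the camera images.
- press: The fixed glue press, on a 310 x 130 mm plywood board. Origin at table height, straight below the bolt's axis; x points along the wooden clamp arm (212 mm long, 46 wide, top 150 mm above the table) to the back post at x = 250 mm (162 mm high), z up. Between x = 35 and 65 mm a 3 mm strap lies on the arm. A glued ring of blocks is clamped under it.
- lug_seat (a point): Point on the axis of the upright bolt, on the flat top (seat) of the steel forked lug at the end of the clamp arm, 150 mm above the table. Axes as press. The slot, 12 mm wide between two 13 mm prongs, opens towards -x; the prongs end at x = -15.5 mm.
- lug_rim: Raised rim, 3.5 mm high and 3 mm wide, across the ends of both prongs (x = -12.5 to -15.5 mm from lug_seat). It catches the nut's flange: the bolt cannot swing out until the nut has risen about 4.5 mm. Origin: centre of its underside, level with the seat. More than 25 N of the nut against it spoils it; a tug of 6 to 10 N at the wings is harmless.
- hinge_pin (a point): Centre of the swing bolt's hinge pin, in a clevis on the press's board, 114 mm straight below lug_seat; axes as press. The pin lies along y.
- swing_bolt (a joint): Angle of the swing bolt about the hinge pin, rad: 0 upright in the slot, growing as its top swings towards -x of the press and down, stop at 1.5 (about level). The hinge is stiff (0.2 N m): the bolt stays where it is left and needs about 2 N at the wings to swing. Held in a firm grip, the wings must be tilted along with the bolt, else it feels blocked.
- nut: Steel wing nut on the upright bolt. Round flange 22 mm across, 5 thick; above it a hub 14 mm across, 26 high, and two flat round wings 14 mm thick, 54 mm over both, from 9 to 35 mm up. Origin: centre of the flange's underside. x along the wings (a half turn looks the same), y across their flat sides (grip these 14 mm), z up the bolt. Counter-clockwise from above loosens it.
- nut_top (a point): Centre of the flat top of the nut's hub, on the bolt's axis, 26 mm above the flange's underside; axes as nut. The nut takes 0.1 to 0.4 N m to turn. The steep thread moves it 1.9 mm per rad along the bolt; it comes clear of the rim after about 2.5 to 5.9 rad and runs off the thread some 1.5 rad later: try the bolt between small turns.
- bolt_end (a point): Centre of the top end of the 9 mm bolt shank, at the start 8 to 14 mm above nut_top, less as the nut is loosened; at 0 the nut has run off. The tight nut has pulled the bolt up by an unknown 0.5 to 6.5 mm against springs in its foot: on loosening, the bolt first sinks by that much while the nut stays on its seat; only then does the nut rise.
- glue_bottle: White bottle 56 mm across, 160 mm high, standing on the table; a bystander. Origin: centre of its underside.
- oct_box: Light wooden lidded box, 104 mm across, 64 mm high; a bystander. Origin: centre of its underside.
- hex_ring: Dark wooden ring 90 mm across, 35 mm high; a bystander. Origin: centre of its underside.
- tin: Closed grey metal tin 64 mm across, 80 mm high, standing on the table; a bystander. Origin: centre of its underside.

How it is judged:
On the way:
1. the nut is loosened: risen at least 2.5 mm from its seat while the bolt is still upright in the slot (z of nut_top in the frame of lug_seat above 0.0285 m and value of joint swing_bolt below 0.12 rad), for 0.1 s.
At the end, for the whole second after the job is handed in: The swing bolt is out of the slot and rests swung down by more than 0.9 rad from upright, with the nut still on its thread (bolt end above the top of the nut's hub) (value of joint swing_bolt above 0.9 rad and velocity of joint swing_bolt between -0.05 and 0.05 rad/s and z of bolt_end in the frame of nut_top above 0 m); the robot touches nothing.
It fails at once if the nut is forced against the lug's rim with more than 25 N (contact force between lug_rim and nut above 25 N).
It fails at once if the nut is run off the thread: the bolt's end below the top of the nut's hub (z of bolt_end in the frame of nut_top below 0 m).
It fails at once if a bystander (bottle, box, ring or tin) is moved by more than 30 mm (distance of any of glue_bottle, oct_box, hex_ring, tin from where it was at the start of the episode above 0.03 m).
It also fails if it takes over 72 s, if anything falls off the work surface, if the arm or the gripper's body presses on something with over 40 N, if the wrist force passes 120 N, or if a joint passes its speed limit or range.

## Working session

There is one attempt and no reset: what is moved stays moved. The work goes in short steps, Python scripts to look and compute and a shell command to move; the robot and the scene stay as the last step left them, time stands still between calls to the robot, and variables do not carry over. Pictures are saved under pics/ and viewed, at most 10 in all, crops included, and the job is handed in when it is done.

```bash
mkdir -p pics; ls; python3 - <<'E'
from plant import manip
import cv2,numpy as np
print(manip.grip_point_offset, manip.state())
for n in("side","top"):
    p,d=manip.grab_frame(n); cv2.imwrite(f"pics/{n}0.png",p[:,:,::-1]); np.save(f"pics/{n}0.npy",d)
    m=manip.camera_model(n); print(n,np.round(m["mtx"],1).tolist(),np.round(m["world_to_cam"],4).tolist())
E
```

```text
pics
0.0187 {'time': 0.0, 'joint_pos': array([-1.34797923e+00,  5.33583156e-02,  1.61428141e+00, -1.52400888e-05,
        1.47602282e+00, -1.18999018e-01]), 'joint_vel': array([-0.00142214, -0.00049177, -0.00021296, -0.00086424, -0.00064484,
       -0.00066743]), 'joint_efforts': array([ 3.10932810e-03, -3.93679476e+01, -3.70170593e+01,  2.98567033e-05,
        6.94394927e-03,  8.05436144e-06]), 'tool_pos': array([ 0.20935715, -0.58822988,  0.23006965]), 'tool_rot': array([-1.03315436e-03,  9.85430082e-01,  1.70077874e-01, -6.12736006e-05]), 'contact_force': array([ 0.34624418,  0.51277335, -0.57956589]), 'ft_torque': array([-0.01342953, -0.00898465, -0.02196684]), 'grasp_force': 0.0, 'gripper_width': 0.9960221801958316}
side [[494.4, 0.0, 285.0], [0.0, 494.4, 211.6], [0.0, 0.0, 1.0]] [[-0.9228, -0.3854, 0.0019, 0.4927], [-0.3017, 0.7193, -0.6257, 0.2725], [0.2398, -0.578, -0.78, 1.1747], [0.0, 0.0, 0.0, 1.0]]
top [[409.5, 0.0, 285.1], [0.0, 409.5, 212.4], [0.0, 0.0, 1.0]] [[0.0142, -0.9999, 0.0079, -0.0437], [-0.9955, -0.0149, -0.0933, 0.5523], [0.0934, -0.0065, -0.9956, 1.0763], [0.0, 0.0, 0.0, 1.0]]
```

View pics/side0.png

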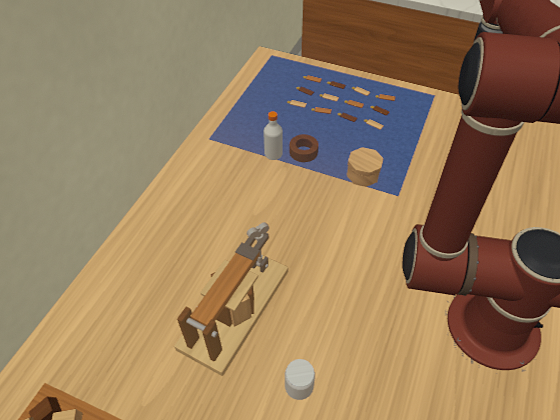

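View pics/top0.png

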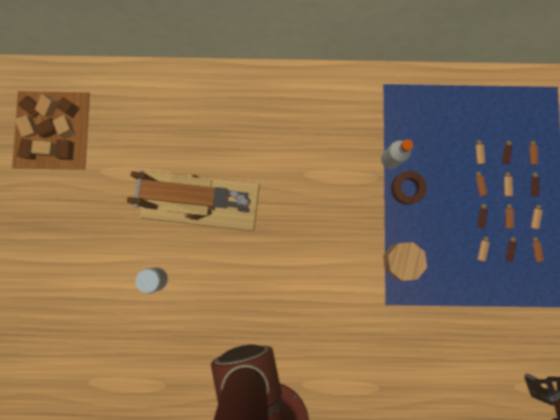

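The side picture shows the press with its nut near (258,232). In the top picture the nut is near (240,199), and the arm runs left to the post at (140,190). The bystanders are well clear. Next I'll zoom in and measure.

```bash
cat > h.py <<'E'
from plant import manip
import cv2,numpy as np
C={n:manip.camera_model(n) for n in("side","top")}
def ray(n,u,v):
    m=C[n];W=np.array(m["world_to_cam"]);R=W[:3,:3];o=-R.T@W[:3,3]
    d=R.T@np.linalg.inv(np.array(m["mtx"]))@[u,v,1.];return o,d
def plane(n,u,v,z):
    o,d=ray(n,u,v);return o+d*(z-o[2])/d[2]
def proj(n,P):
    m=C[n];W=np.array(m["world_to_cam"]);c=(W[:3,:3]@np.atleast_2d(P).T).T+W[:3,3]
    q=(np.array(m["mtx"])@c.T).T;return q[:,:2]/q[:,2:]
def cloud(n,d,u0,u1,v0,v1):
    m=C[n];W=np.array(m["world_to_cam"]);R=W[:3,:3]
    u,v=np.meshgrid(np.arange(u0,u1),np.arange(v0,v1));z=d[v0:v1,u0:u1]
    o,_=ray(n,0,0);D=np.stack([u,v,np.ones_like(u)],-1)@np.linalg.inv(np.array(m["mtx"])).T@R
    return o+D*z[...,None]
E
python3 - <<'E'
from h import *
s=cv2.imread("pics/side0.png");t=cv2.imread("pics/top0.png")
a=cv2.resize(s[210:290,220:290],None,fx=5.6,fy=5.6,interpolation=2)
b=cv2.resize(t[165:235,120:265],None,fx=5.5,fy=5.5,interpolation=2)
cv2.imwrite("pics/side0c.png",a);cv2.imwrite("pics/top0c.png",b)
# heights along press from top depth
d=np.load("pics/top0.npy");P=cloud("top",d,125,262,168,230)
q=P.reshape(-1,3);m=(abs(q[:,2]-.150)<.006)
x=q[m];print(m.sum(),x[:,:2].min(0),x[:,:2].max(0))
r=cv2.minAreaRect((x[:,:2]*1000).astype(np.float32));print(r)
m=q[:,2]>.165;print(np.round(q[m],3)[:60].tolist())
E
```

```text
1913 [0.55082853 0.05492123] [0.6396219  0.33752821]
((571.1561279296875, 195.9535675048828), (276.3804016113281, 88.01685333251953), 78.58763885498047)
[[0.45, -0.028, 1.123], [0.45, -0.028, 1.123], [0.623, 0.329, 0.165], [0.621, 0.307, 0.165], [0.45, -0.028, 1.123], [0.619, 0.302, 0.166], [0.45, -0.028, 1.123], [0.45, -0.028, 1.123], [0.45, -0.028, 1.123], [0.45, -0.028, 1.123], [0.45, -0.028, 1.123], [0.45, -0.028, 1.123], [0.59, 0.09, 0.176], [0.589, 0.087, 0.18], [0.589, 0.085, 0.181], [0.45, -0.028, 1.123], [0.588, 0.093, 0.172], [0.586, 0.089, 0.183], [0.586, 0.087, 0.181], [0.586, 0.084, 0.186], [0.586, 0.082, 0.184], [0.584, 0.092, 0.179], [0.583, 0.089, 0.185], [0.584, 0.087, 0.182], [0.584, 0.084, 0.183], [0.584, 0.082, 0.184], [0.584, 0.08, 0.184], [0.45, -0.028, 1.123], [0.45, -0.028, 1.123], [0.582, 0.094, 0.178], [0.582, 0.092, 0.18], [0.581, 0.089, 0.185], [0.582, 0.087, 0.182], [0.582, 0.085, 0.181], [0.581, 0.082, 0.184], [0.581, 0.08, 0.185], [0.582, 0.078, 0.182], [0.582, 0.075, 0.181], [0.45, -0.028, 1.123], [0.58, 0.094, 0.179], [0.579, 0.091, 0.182], [0.58, 0.089, 0.18], [0.579, 0.086, 0.186], [0.579, 0.084, 0.184], [0.579, 0.082, 0.183], [0.579, 0.08, 0.182], [0.58, 0.078, 0.182], [0.579, 0.075, 0.184], [0.58, 0.073, 0.181], [0.577, 0.092, 0.18], [0.577, 0.089, 0.18], [0.576, 0.086, 0.186], [0.577, 0.084, 0.183], [0.578, 0.083, 0.178], [0.577, 0.08, 0.181], [0.577, 0.077, 0.182], [0.577, 0.075, 0.18], [0.577, 0.073, 0.181], [0.578, 0.071, 0.174], [0.575, 0.09, 0.176]]
```

View pics/side0c.png

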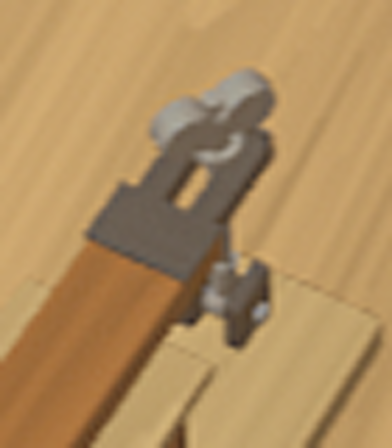

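View pics/top0c.png

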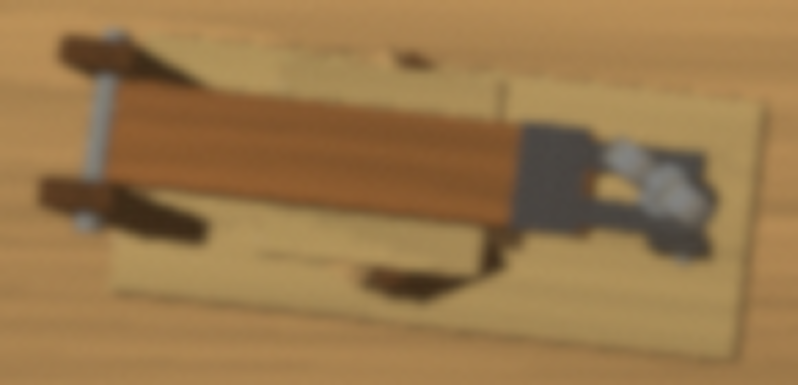

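The crops show the wings lying diagonally across the lug, with crop pixels (625,158) to (690,205) in the top view and the hub between them. The slot opens to the right (world -y). Next: the arm axis and the wing axis.

```bash
python3 - <<'E'
from h import *
t=cv2.imread("pics/top0.png");d=np.load("pics/top0.npy")
P=cloud("top",d,0,560,0,420)
hsv=cv2.cvtColor(t,cv2.COLOR_BGR2HSV)
box=np.zeros(t.shape[:2],bool);box[165:235,120:265]=1
w=box&(abs(P[...,2]-.15)<.005)&(hsv[...,1]>120)
v,u=np.nonzero(w)
pw=np.array([plane("top",a,b,.150)[:2] for a,b in zip(u,v)])
r=cv2.minAreaRect((pw*1000).astype(np.float32));print("arm rect",r)
vx,vy,x0,y0=cv2.fitLine((pw).astype(np.float32),cv2.DIST_HUBER,0,.01,.001).ravel();
if vy<0: vx,vy=-vx,-vy
yaw=np.arctan2(vy,vx);print("press x dir yaw",yaw,x0,y0)
n=box&(P[...,2]>.165)&(P[...,2]<.2)&(P[...,1]<.13)
q=P[n];print(n.sum(),q.mean(0),np.percentile(q[:,2],[5,50,95]))
r=cv2.minAreaRect((q[:,:2]*1000).astype(np.float32));print("nut rect",r)
e,V=np.linalg.eigh(np.cov(q[:,:2].T));print("wing yaw",np.arctan2(V[1,1],V[0,1]),e**.5)
ax=np.array([vx,vy]);rel=q[:,:2]-[x0,y0]
print("along/lat of nut centre",(rel@ax).mean(),(rel@[-vy,vx]).mean(), "lat range",(rel@[-vy,vx]).min(),(rel@[-vy,vx]).max())
# strap/lug dark
k=box&(abs(P[...,2]-.1515)<.006)&(hsv[...,1]<110)
rel=P[k][:,:2]-[x0,y0];print("dark along",np.percentile(rel@ax,[0,2,98,100]))
rel=pw-[x0,y0];print("wood along",np.percentile(rel@ax,[0,2,98,100]))
# side nut
t=cv2.imread("pics/side0.png");d=np.load("pics/side0.npy");P=cloud("side",d,0,560,0,420)
n=np.zeros(d.shape,bool);n[215:290,220:290]=1;n&=(P[...,2]>.165)
q=P[n];print("side",n.sum(),q.mean(0));r=cv2.minAreaRect((q[:,:2]*1000).astype(np.float32));print(r)
e,V=np.linalg.eigh(np.cov(q[:,:2].T));print("wing yaw",np.arctan2(V[1,1],V[0,1]),np.percentile(q[:,2],[5,50,95]))
E
```

```text
arm rect ((582.6192016601562, 215.69479370117188), (223.57655334472656, 73.4603500366211), 83.70401000976562)
press x dir yaw 1.4759731 0.5856143 0.22611511
139 [0.56994193 0.07095946 0.18117998] [0.17561954 0.1818957  0.1857672 ]
nut rect ((570.995361328125, 72.1349105834961), (53.126399993896484, 13.812043190002441), 53.55897903442383)
wing yaw 0.9321847047273245 [0.0040356  0.01537224]
along/lat of nut centre -0.15594251862823016 0.0009116693341815076 lat range -0.01676807113522097 0.018519022699021583
dark along [-0.16977431 -0.16712281  0.09512859  0.09842779]
wood along [-0.12218048 -0.08534357  0.08414636  0.10167173]
side 220 [0.55081642 0.11186013 0.23663316]
((428.6331787109375, 369.45806884765625), (50.687957763671875, 696.9974365234375), 25.6066951751709)
wing yaw 2.0530692121382605 [0.1669094  0.18154958 1.08593864]
```

```bash
cat >> h.py <<'E'
from scipy.spatial.transform import Rotation as Ro
def togo(target,yaw=None):
    s=manip.state();w,x,y,z=s["tool_rot"];R=Ro.from_quat([x,y,z,w]).as_matrix()
    psi=np.arctan2(R[1,0],R[0,0])
    print("pos",np.round(s["tool_pos"],4),"yaw",round(psi,3),"j6",round(s["joint_pos"][5],3),"F",np.round(s["contact_force"],1),"t",round(s["time"],2))
    print("shift cm tool axes",np.round(R.T@(np.array(target)-s["tool_pos"])*100,2), "turn",None if yaw is None else round(psi-yaw,3))
E
python3 -c "
from h import *
togo([.571,.072,.26],.932)"
```

```text
pos [ 0.2094 -0.5883  0.2302] yaw 0.342 j6 -0.119 F [-0.  -0.6 -1.1] t 0.1
shift cm tool axes [ 56.21 -50.09  -2.88] turn -0.59
```

```bash
python3 -m crank '[{"x":2.8,"y":-2.5,"z":-0.6},{"x":2.8,"y":-2.5,"z":-0.6},{"x":2.8,"y":-2.5,"z":-0.6},{"x":2.8,"y":-2.5,"z":-0.6},{"x":2.8,"y":-2.5,"z":-0.6}]' 100 && python3 -m crank '[{"x":2.8,"y":-2.5},{"x":2.8,"y":-2.5},{"x":2.8,"y":-2.5},{"x":2.8,"y":-2.5},{"x":2.8,"y":-2.5}]' && python3 -m crank '[{"x":2.8,"y":-2.5},{"x":2.8,"y":-2.5},{"x":2.8,"y":-2.5},{"x":2.8,"y":-2.5},{"x":2.8,"y":-2.5}]' && python3 -m crank '[{"x":2.8,"y":-2.5},{"x":2.8,"y":-2.5},{"x":2.8,"y":-2.5},{"x":2.8,"y":-2.5},{"x":2.8,"y":-2.5}]' && python3 -m crank '[{"turn":-0.14},{"turn":-0.15},{"turn":-0.15},{"turn":-0.15},{}]'
python3 -c "
from h import *
togo([.571,.072,.26],.932)"
```

```text
pos [ 0.2094 -0.5883  0.2302] yaw 0.342 j6 -0.119 F [-0.  -0.6 -1.1] t 0.1
shift cm tool axes [ 56.21 -50.09  -2.88] turn -0.59schema error: expected keys x, y, z, turn
```

```bash
python3 -m crank '[{"x":2.8,"y":-2.5,"z":-0.6,"turn":0},{"x":2.8,"y":-2.5,"z":-0.6,"turn":0},{"x":2.8,"y":-2.5,"z":-0.6,"turn":0},{"x":2.8,"y":-2.5,"z":-0.6,"turn":0},{"x":2.8,"y":-2.5,"z":-0.6,"turn":0}]' 100 && python3 -m crank '[{"x":2.8,"y":-2.5,"z":0,"turn":0},{"x":2.8,"y":-2.5,"z":0,"turn":0},{"x":2.8,"y":-2.5,"z":0,"turn":0},{"x":2.8,"y":-2.5,"z":0,"turn":0},{"x":2.8,"y":-2.5,"z":0,"turn":0}]' && python3 -m crank '[{"x":2.8,"y":-2.5,"z":0,"turn":0},{"x":2.8,"y":-2.5,"z":0,"turn":0},{"x":2.8,"y":-2.5,"z":0,"turn":0},{"x":2.8,"y":-2.5,"z":0,"turn":0},{"x":2.8,"y":-2.5,"z":0,"turn":0}]' && python3 -m crank '[{"x":2.8,"y":-2.5,"z":0,"turn":0},{"x":2.8,"y":-2.5,"z":0,"turn":0},{"x":2.8,"y":-2.5,"z":0,"turn":0},{"x":2.8,"y":-2.5,"z":0,"turn":0},{"x":2.8,"y":-2.5,"z":0,"turn":0}]' && python3 -m crank '[{"x":0,"y":0,"z":0,"turn":-0.14},{"x":0,"y":0,"z":0,"turn":-0.15},{"x":0,"y":0,"z":0,"turn":-0.15},{"x":0,"y":0,"z":0,"turn":-0.15},{"x":0,"y":0,"z":0,"turn":0}]'
python3 -c "
from h import *
togo([.571,.072,.26],.932)"
```

```text
time: 0.6
tool_pos: [0.2998, -0.4225, 0.2609]
tool_rot: [-0.0, 0.985, 0.17, -0.0]
contact_force: [0.7, -0.3, 0.4]
gripper_width: 0.999
grasp_force: 0.0
time: 1.1
tool_pos: [0.3898, -0.2579, 0.2608]
tool_rot: [-0.0, 0.985, 0.17, -0.0]
contact_force: [-0.2, -0.8, -0.4]
gripper_width: 0.998
grasp_force: 0.0
time: 1.6
tool_pos: [0.4797, -0.0931, 0.2609]
tool_rot: [-0.0, 0.985, 0.17, -0.0]
contact_force: [0.7, -0.8, -0.0]
gripper_width: 0.999
grasp_force: 0.0
time: 2.1
tool_pos: [0.5697, 0.0715, 0.2607]
tool_rot: [-0.0, 0.985, 0.17, -0.0]
contact_force: [0.3, -0.4, 0.5]
gripper_width: 1.0
grasp_force: 0.0
time: 2.6
tool_pos: [0.5692, 0.07, 0.2606]
tool_rot: [-0.0, 0.893, 0.449, -0.001]
contact_force: [0.1, -0.2, -0.1]
gripper_width: 0.998
grasp_force: 0.0
pos [0.5692 0.07   0.2606] yaw 0.932 j6 0.632 F [ 0.1 -0.2 -0.1] t 2.6
shift cm tool axes [0.27 0.03 0.06] turn -0.0
```

```bash
python3 -m crank '[{"x":0.25,"y":0.05,"z":2.5,"turn":0},{"x":0,"y":0,"z":2.5,"turn":0},{"x":0,"y":0,"z":2.5,"turn":0},{"x":0,"y":0,"z":2.0,"turn":0},{"x":0,"y":0,"z":0.6,"turn":0}]' && python3 -m crank '[{"x":0,"y":0,"z":0,"turn":0}]'
python3 - <<'E'
from h import *
togo([.571,.072,.160],.932)
p,d=manip.grab_frame("side");t,_=manip.grab_frame("top")
a=cv2.resize(p[150:300,180:330],None,fx=4,fy=4,interpolation=2)
cv2.imwrite("pics/s1.png",a[:,:,::-1])
E
```

```text
time: 3.1
tool_pos: [0.5694, 0.0716, 0.1569]
tool_rot: [-0.001, 0.894, 0.448, -0.003]
contact_force: [-1.1, -0.3, 0.4]
gripper_width: 1.001
grasp_force: 0.0
time: 3.2
tool_pos: [0.5706, 0.0716, 0.159]
tool_rot: [-0.001, 0.894, 0.448, -0.001]
contact_force: [0.1, 0.3, 1.2]
gripper_width: 0.999
grasp_force: 0.0
pos [0.5706 0.0716 0.159 ] yaw 0.93 j6 0.636 F [0.1 0.3 1.2] t 3.2
shift cm tool axes [ 0.06  0.01 -0.1 ] turn -0.002
```

View pics/s1.png

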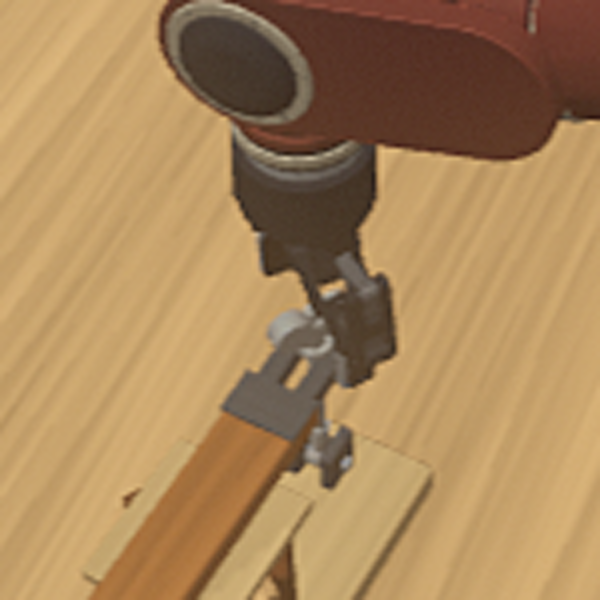

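The picture shows the gripper straddling the nut: the near finger is at (370,330), the wing at (290,330), and the other finger is behind. I'll close now.

```bash
python3 -m crank '[{"x":0,"y":0,"z":-0.1,"turn":0},{"x":0,"y":0,"z":0,"turn":0},{"x":0,"y":0,"z":0,"turn":0},{"x":0,"y":0,"z":0,"turn":0},{"x":0,"y":0,"z":0,"turn":0}]' 0 && python3 -m crank '[{"x":0,"y":0,"z":0,"turn":0},{"x":0,"y":0,"z":0,"turn":0},{"x":0,"y":0,"z":0,"turn":0}]'; python3 -c "
from h import *
print(manip.state()['ft_torque'])"
```

```text
time: 3.8
tool_pos: [0.5719, 0.0713, 0.1617]
tool_rot: [0.001, 0.893, 0.449, 0.0]
contact_force: [-5.8, 0.8, 9.2]
gripper_width: 0.148
grasp_force: 55.2
time: 4.1
tool_pos: [0.572, 0.0712, 0.1618]
tool_rot: [0.001, 0.893, 0.449, 0.0]
contact_force: [1.4, -2.9, 1.4]
gripper_width: 0.147
grasp_force: 59.4
[-0.49859866 -0.39800801  0.04712195]
```

```bash
cat > st.py <<'E'
from h import *
s=manip.state();togo([.571,.072,.16]);print("torque",np.round(s["ft_torque"],2),s["grasp_force"])
E
python3 -m crank '[{"x":0,"y":0,"z":0,"turn":-0.1},{"x":0,"y":0,"z":0,"turn":-0.1},{"x":0,"y":0,"z":0,"turn":-0.1},{"x":0,"y":0,"z":0,"turn":-0.1},{"x":0,"y":0,"z":0,"turn":0}]'; python3 st.py;python3 -m crank '[{"x":0,"y":0,"z":0,"turn":-0.1},{"x":0,"y":0,"z":0,"turn":-0.1},{"x":0,"y":0,"z":0,"turn":-0.1},{"x":0,"y":0,"z":0,"turn":-0.1},{"x":0,"y":0,"z":0,"turn":0}]'; python3 st.py
```

```text
time: 4.6
tool_pos: [0.572, 0.071, 0.1618]
tool_rot: [0.001, 0.787, 0.618, 0.0]
contact_force: [2.9, -4.0, 1.7]
gripper_width: 0.153
grasp_force: 59.5
pos [0.572  0.071  0.1618] yaw 1.331 j6 0.235 F [ 2.9 -4.   1.7] t 4.6
shift cm tool axes [ 0.07 -0.12  0.18] turn None
torque [-0.73 -0.37  0.  ] 59.47791785001755
time: 5.1
tool_pos: [0.5722, 0.071, 0.1622]
tool_rot: [0.001, 0.649, 0.761, 0.0]
contact_force: [2.9, -4.7, 3.4]
gripper_width: 0.148
grasp_force: 59.7
pos [0.5722 0.071  0.1622] yaw 1.729 j6 -0.163 F [ 2.9 -4.7  3.4] t 5.1
shift cm tool axes [ 0.11 -0.1   0.22] turn None
torque [-0.81 -0.48 -0.03] 59.65771794319153
```

```bash
for i in 1; do python3 -m crank '[{"x":0,"y":0,"z":0,"turn":-0.1},{"x":0,"y":0,"z":0,"turn":-0.1},{"x":0,"y":0,"z":0,"turn":-0.1},{"x":0,"y":0,"z":0,"turn":0}]'; done; python3 st.py; python3 -m crank '[{"x":0,"y":0,"z":0,"turn":-0.1},{"x":0,"y":0,"z":0,"turn":-0.1},{"x":0,"y":0,"z":0,"turn":-0.1},{"x":0,"y":0,"z":0,"turn":0}]'; python3 st.py
```

```text
time: 5.5
tool_pos: [0.5725, 0.0711, 0.1626]
tool_rot: [0.002, 0.528, 0.849, 0.0]
contact_force: [3.0, -4.6, 4.3]
gripper_width: 0.147
grasp_force: 59.8
pos [0.5725 0.0711 0.1626] yaw 2.029 j6 -0.463 F [ 3.  -4.6  4.3] t 5.5
shift cm tool axes [ 0.15 -0.09  0.26] turn None
torque [-0.78 -0.46 -0.04] 59.81657087802887
time: 5.9
tool_pos: [0.5728, 0.0712, 0.1632]
tool_rot: [0.002, 0.395, 0.919, 0.0]
contact_force: [2.8, -3.0, 6.0]
gripper_width: 0.152
grasp_force: 60.0
pos [0.5728 0.0712 0.1632] yaw 2.329 j6 -0.763 F [ 2.8 -3.   6. ] t 5.9
shift cm tool axes [ 0.18 -0.08  0.32] turn None
torque [-0.7  -0.52 -0.07] 59.99246388673782
```

The TCP rises about 1.9 mm/rad, so the nut lifted off its seat after about 0.65 rad. It should clear the rim at about 3.0 rad in total.

```bash
python3 -m crank '[{"x":0,"y":0,"z":-0.04,"turn":-0.1},{"x":0,"y":0,"z":-0.04,"turn":-0.1},{"x":0,"y":0,"z":-0.03,"turn":-0.1},{"x":0,"y":0,"z":-0.03,"turn":-0.1},{"x":0,"y":0,"z":-0.02,"turn":-0.1}]';python3 -m crank '[{"x":0,"y":0,"z":-0.02,"turn":-0.1},{"x":0,"y":0,"z":-0.02,"turn":-0.1},{"x":0,"y":0,"z":-0.02,"turn":-0.1},{"x":0,"y":0,"z":-0.02,"turn":-0.1},{"x":0,"y":0,"z":-0.02,"turn":-0.1}]'; python3 st.py; python3 -m crank '[{"x":0,"y":0,"z":-0.02,"turn":-0.1},{"x":0,"y":0,"z":-0.02,"turn":-0.1},{"x":0,"y":0,"z":-0.02,"turn":-0.1},{"x":0,"y":0,"z":-0.02,"turn":-0.1},{"x":0,"y":0,"z":-0.02,"turn":-0.1}]';python3 -m crank '[{"x":0,"y":0,"z":0,"turn":0}]'; python3 st.py
```

```text
time: 6.4
tool_pos: [0.5728, 0.0716, 0.1642]
tool_rot: [0.002, 0.154, 0.988, 0.0]
contact_force: [4.1, -2.7, 3.4]
gripper_width: 0.149
grasp_force: 59.7
time: 6.9
tool_pos: [0.5728, 0.072, 0.1652]
tool_rot: [0.002, -0.095, 0.995, 0.0]
contact_force: [4.5, -0.6, 2.4]
gripper_width: 0.147
grasp_force: 59.6
pos [0.5728 0.072  0.1652] yaw -2.952 j6 -1.765 F [ 4.5 -0.6  2.4] t 6.9
shift cm tool axes [0.18 0.03 0.52] turn None
torque [-0.36 -0.85 -0.19] 59.64862793684006
time: 7.4
tool_pos: [0.5728, 0.0724, 0.1661]
tool_rot: [0.002, -0.338, 0.941, 0.0]
contact_force: [4.3, -0.7, 3.3]
gripper_width: 0.146
grasp_force: 59.6
time: 7.5
tool_pos: [0.5727, 0.0724, 0.1661]
tool_rot: [0.002, -0.337, 0.942, 0.0]
contact_force: [4.6, 0.7, 5.0]
gripper_width: 0.15
grasp_force: 59.8
pos [0.5727 0.0724 0.1661] yaw -2.455 j6 -2.262 F [4.6 0.7 5. ] t 7.5
shift cm tool axes [0.16 0.08 0.61] turn None
torque [-0.03 -0.92  0.  ] 59.75499898195267
```

```bash
python3 -m crank '[{"x":0,"y":0,"z":-0.03,"turn":-0.1},{"x":0,"y":0,"z":-0.03,"turn":-0.1},{"x":0,"y":0,"z":-0.02,"turn":-0.1},{"x":0,"y":0,"z":-0.02,"turn":-0.1},{"x":0,"y":0,"z":-0.02,"turn":-0.1}]';python3 -m crank '[{"x":0,"y":0,"z":0,"turn":0},{"x":0,"y":0,"z":0,"turn":0}]'; python3 st.py
```

```text
time: 8.0
tool_pos: [0.5724, 0.0725, 0.1671]
tool_rot: [0.002, -0.56, 0.828, -0.0]
contact_force: [4.4, 1.9, 3.5]
gripper_width: 0.148
grasp_force: 59.7
time: 8.2
tool_pos: [0.5723, 0.0722, 0.167]
tool_rot: [0.001, -0.559, 0.829, -0.0]
contact_force: [4.8, 1.0, 4.8]
gripper_width: 0.15
grasp_force: 59.8
pos [0.5723 0.0722 0.167 ] yaw -1.955 j6 -2.761 F [4.8 1.  4.8] t 8.2
shift cm tool axes [0.07 0.11 0.7 ] turn None
torque [ 0.27 -1.05  0.  ] 59.827522337436676
```

```bash
python3 -m crank '[{"x":0,"y":0,"z":0,"turn":0},{"x":0,"y":0,"z":0,"turn":0},{"x":0,"y":0,"z":0,"turn":0},{"x":0,"y":0,"z":0,"turn":0},{"x":0,"y":0,"z":0,"turn":0}]' 60; python3 -m crank '[{"x":0,"y":0,"z":-2,"turn":0},{"x":0,"y":0,"z":-3,"turn":0},{"x":-4,"y":0,"z":-2,"turn":0},{"x":-4,"y":0,"z":0,"turn":0},{"x":-4,"y":0,"z":0,"turn":0}]' 0; python3 -m crank '[{"x":0,"y":0,"z":0,"turn":0},{"x":0,"y":0,"z":0,"turn":0}]'; python3 - <<'E'
from h import *
togo([.576,.125,.172])
out=[]
for n,b in(("side",(210,290,210,290)),("top",(165,235,180,265))):
    p,d=manip.grab_frame(n);c=p[b[0]:b[1],b[2]:b[3],::-1]
    out.append(cv2.resize(c,(400,400),interpolation=2))
    P=cloud(n,d,0,560,0,420);k=np.zeros(d.shape,bool);k[b[0]:b[1],b[2]:b[3]]=1
    k&=(P[...,2]>.168)&(P[...,2]<.2)&(P[...,1]<.112)&(P[...,1]>.03);q=P[k]
    print(n,k.sum(),q.mean(0),np.percentile(q[:,2],[5,50,95]));e,V=np.linalg.eigh(np.cov(q[:,:2].T));print(np.arctan2(V[1,1],V[0,1]))
cv2.imwrite("pics/n2.png",np.hstack(out))
E
```

```text
time: 8.7
tool_pos: [0.5708, 0.0716, 0.1655]
tool_rot: [-0.001, -0.56, 0.828, 0.0]
contact_force: [-0.6, -0.3, 0.2]
gripper_width: 0.602
grasp_force: 0.0
time: 9.2
tool_pos: [0.6169, 0.1842, 0.2377]
tool_rot: [0.001, -0.56, 0.828, -0.001]
contact_force: [0.3, 0.4, -1.1]
gripper_width: 0.001
grasp_force: 0.0
time: 9.4
tool_pos: [0.6157, 0.1836, 0.2355]
tool_rot: [-0.001, -0.561, 0.828, 0.0]
contact_force: [0.2, 0.2, -0.1]
gripper_width: -0.0
grasp_force: 0.0
pos [0.6157 0.1836 0.2355] yaw -1.95 j6 -2.588 F [ 0.2  0.2 -0.1] t 9.4
shift cm tool axes [6.91 1.52 6.36] turn None
side 202 [0.57037089 0.07309285 0.18352538] [0.17109162 0.18531535 0.19182363]
1.1575031641442082
top 147 [0.57004657 0.07070079 0.18592808] [0.17869356 0.18693778 0.19111429]
1.1947149459400397
```

View pics/n2.png

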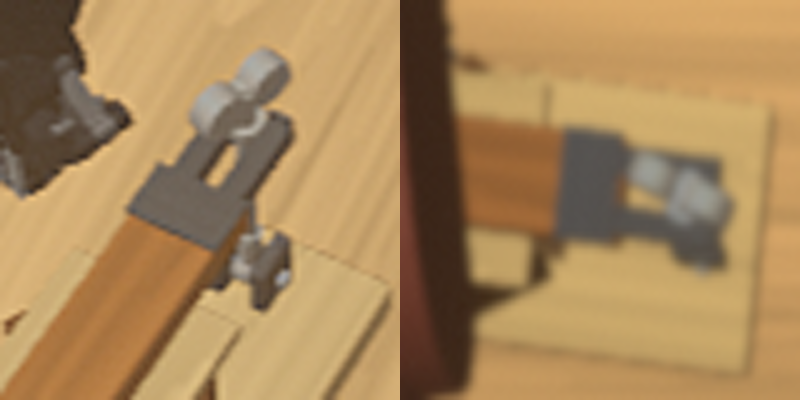

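The side panel shows the nut lifted clear of the lug. It has risen about 5.0 mm by depth, with the wings at (215,110) and (265,75). In the top panel the nut is at (680,190), still upright. Next I'll bring the closed fingers behind the nut.

```bash
python3 -m crank '[{"x":3.4,"y":0.7,"z":0,"turn":0},{"x":3.4,"y":0.8,"z":0,"turn":0},{"x":0,"y":0,"z":3,"turn":0},{"x":0,"y":0,"z":2.5,"turn":0},{"x":0,"y":0,"z":0.8,"turn":0}]';python3 -m crank '[{"x":0,"y":0,"z":0,"turn":0},{"x":0,"y":0,"z":0,"turn":0}]'; python3 -c "
from h import *
togo([.576,.125,.172])
togo([.5735,.098,.172])
togo([.571,.071,.172])"
```

```text
time: 10.0
tool_pos: [0.5745, 0.1239, 0.17]
tool_rot: [-0.002, -0.56, 0.829, 0.001]
contact_force: [-0.0, 0.5, -0.3]
gripper_width: -0.0
grasp_force: 0.0
time: 10.2
tool_pos: [0.5774, 0.1252, 0.1743]
tool_rot: [0.001, -0.56, 0.828, -0.0]
contact_force: [0.5, 0.1, 0.1]
gripper_width: 0.003
grasp_force: 0.0
pos [0.5774 0.1252 0.1743] yaw -1.952 j6 -2.673 F [0.5 0.1 0.1] t 10.2
shift cm tool axes [0.07 0.12 0.23] turn None
pos [0.5774 0.1252 0.1743] yaw -1.952 j6 -2.673 F [0.5 0.1 0.1] t 10.2
shift cm tool axes [ 2.67 -0.65  0.23] turn None
pos [0.5774 0.1252 0.1743] yaw -1.952 j6 -2.673 F [0.5 0.1 0.1] t 10.2
shift cm tool axes [ 5.27 -1.43  0.23] turn None
```

```bash
python3 -m crank '[{"x":0.4,"y":0.0,"z":0.2,"turn":0},{"x":0.4,"y":-0.1,"z":0,"turn":0},{"x":0.3,"y":-0.1,"z":0,"turn":0},{"x":0.2,"y":-0.05,"z":0,"turn":0},{"x":0.2,"y":-0.05,"z":0,"turn":0}]'; python3 -m crank '[{"x":0.2,"y":-0.05,"z":0,"turn":0},{"x":0.2,"y":-0.05,"z":0,"turn":0},{"x":0,"y":0,"z":0,"turn":0}]'; python3 -m crank '[{"x":0.2,"y":-0.05,"z":0,"turn":0},{"x":0.2,"y":-0.05,"z":0,"turn":0},{"x":0,"y":0,"z":0,"turn":0}]'
```

```text
time: 10.7
tool_pos: [0.5741, 0.1103, 0.1713]
tool_rot: [0.0, -0.561, 0.828, -0.0]
contact_force: [0.1, -0.5, -0.7]
gripper_width: 0.0
grasp_force: 0.0
time: 11.0
tool_pos: [0.5732, 0.1063, 0.171]
tool_rot: [-0.0, -0.561, 0.828, 0.0]
contact_force: [-0.8, 1.4, 0.1]
gripper_width: 0.002
grasp_force: 0.5
time: 11.3
tool_pos: [0.5729, 0.1022, 0.1714]
tool_rot: [0.0, -0.561, 0.828, 0.0]
contact_force: [-1.5, 1.6, 1.1]
gripper_width: 0.004
grasp_force: 1.1
```

```bash
python3 -m crank '[{"x":0.2,"y":-0.05,"z":0,"turn":0},{"x":0.1,"y":-0.03,"z":0,"turn":0},{"x":0,"y":0,"z":0,"turn":0}]'; python3 -m crank '[{"x":0.2,"y":-0.05,"z":0,"turn":0},{"x":0.1,"y":-0.03,"z":0,"turn":0},{"x":0,"y":0,"z":0,"turn":0}]'; python3 -m crank '[{"x":0.2,"y":-0.05,"z":0,"turn":0},{"x":0.1,"y":-0.03,"z":0,"turn":0},{"x":0,"y":0,"z":0,"turn":0}]'
```

```text
time: 11.6
tool_pos: [0.5726, 0.099, 0.1713]
tool_rot: [0.0, -0.561, 0.828, -0.0]
contact_force: [-1.5, 2.0, 1.4]
gripper_width: 0.002
grasp_force: 1.2
time: 11.9
tool_pos: [0.5721, 0.0959, 0.1711]
tool_rot: [-0.0, -0.561, 0.828, -0.0]
contact_force: [-1.7, 0.5, 2.0]
gripper_width: 0.0
grasp_force: 1.1
time: 12.2
tool_pos: [0.5718, 0.0928, 0.1711]
tool_rot: [-0.0, -0.56, 0.828, -0.0]
contact_force: [-1.2, 0.8, 2.1]
gripper_width: -0.0
grasp_force: 1.0
```

```bash
python3 -m crank '[{"x":0.5,"y":-0.14,"z":-0.05,"turn":0},{"x":0.5,"y":-0.14,"z":-0.05,"turn":0},{"x":0.5,"y":-0.14,"z":-0.05,"turn":0}]'; python3 -m crank '[{"x":0.5,"y":-0.14,"z":0,"turn":0},{"x":0.5,"y":-0.14,"z":0,"turn":0},{"x":0,"y":0,"z":0,"turn":0}]'; python3 - <<'E'
from h import *
out=[]
for n,b in(("side",(190,290,200,300)),("top",(150,250,180,280))):
    p,d=manip.grab_frame(n);out.append(cv2.resize(p[b[0]:b[1],b[2]:b[3],::-1],(400,400),interpolation=2))
cv2.imwrite("pics/n3.png",np.hstack(out))
E
```

```text
time: 12.5
tool_pos: [0.5697, 0.077, 0.172]
tool_rot: [-0.0, -0.561, 0.828, 0.0]
contact_force: [0.2, 1.4, -1.2]
gripper_width: 0.003
grasp_force: 0.8
time: 12.8
tool_pos: [0.5688, 0.0662, 0.1724]
tool_rot: [-0.0, -0.56, 0.828, -0.0]
contact_force: [0.0, -0.0, 0.5]
gripper_width: 0.003
grasp_force: 0.3
```

View pics/n3.png

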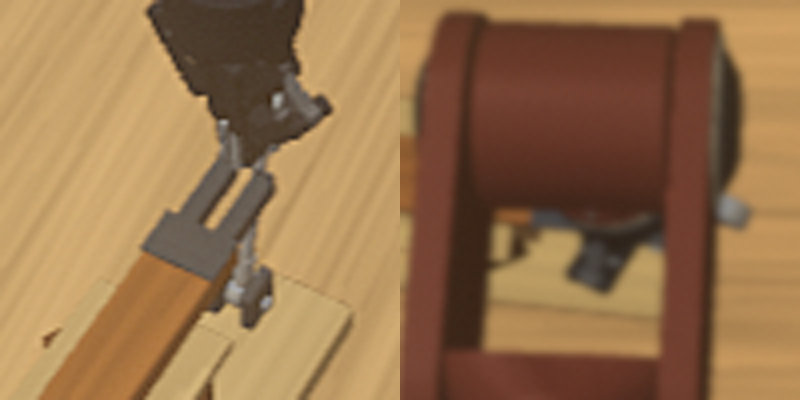

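The bolt is out of the slot: its shank shows below the fingers at (248,260) on the side, and the wing at (735,210) in the top panel. I'll follow the arc.

```bash
python3 -m crank '[{"x":0.7,"y":-0.21,"z":0.1,"turn":0},{"x":0.7,"y":-0.21,"z":0.2,"turn":0},{"x":0.7,"y":-0.21,"z":0.2,"turn":0},{"x":0.7,"y":-0.21,"z":0.25,"turn":0},{"x":0.7,"y":-0.2,"z":0.3,"turn":0}]'; python3 -m crank '[{"x":0.4,"y":-0.1,"z":0.2,"turn":0},{"x":0,"y":0,"z":0,"turn":0}]';  python3 -m crank '[{"x":0.7,"y":-0.2,"z":0.4,"turn":0},{"x":0.7,"y":-0.2,"z":0.45,"turn":0},{"x":0.7,"y":-0.2,"z":0.45,"turn":0},{"x":0.7,"y":-0.2,"z":0.5,"turn":0},{"x":0.7,"y":-0.2,"z":0.5,"turn":0}]'; python3 -m crank '[{"x":0,"y":0,"z":0,"turn":0},{"x":0,"y":0,"z":0,"turn":0}]'
```

```text
time: 13.4
tool_pos: [0.5656, 0.03, 0.1621]
tool_rot: [-0.0, -0.56, 0.828, -0.0]
contact_force: [-1.9, 0.8, 2.3]
gripper_width: -0.001
grasp_force: 1.2
time: 13.6
tool_pos: [0.5647, 0.026, 0.1594]
tool_rot: [-0.0, -0.56, 0.828, 0.0]
contact_force: [-1.0, -0.8, 0.2]
gripper_width: -0.001
grasp_force: 0.5
time: 14.1
tool_pos: [0.5611, -0.0099, 0.1363]
tool_rot: [-0.0, -0.561, 0.828, 0.0]
contact_force: [-0.3, 0.8, 0.0]
gripper_width: -0.001
grasp_force: 0.6
time: 14.3
tool_pos: [0.5614, -0.0097, 0.1368]
tool_rot: [0.0, -0.56, 0.828, -0.0]
contact_force: [0.4, -0.7, 0.4]
gripper_width: -0.001
grasp_force: 0.0
```

```bash
python3 -m crank '[{"x":0.6,"y":-0.17,"z":0.6,"turn":0},{"x":0.6,"y":-0.17,"z":0.6,"turn":0},{"x":0.6,"y":-0.17,"z":0.6,"turn":0}]';  python3 -m crank '[{"x":0.6,"y":-0.15,"z":0.6,"turn":0},{"x":0.5,"y":-0.15,"z":0.6,"turn":0},{"x":0.4,"y":-0.1,"z":0.6,"turn":0},{"x":0,"y":0,"z":0,"turn":0}]'; python3 - <<'E'
from h import *
out=[]
for n,b in(("side",(170,290,200,320)),("top",(150,250,180,280))):
    p,d=manip.grab_frame(n);out.append(cv2.resize(p[b[0]:b[1],b[2]:b[3],::-1],(400,400),interpolation=2))
cv2.imwrite("pics/n4.png",np.hstack(out))
E
```

```text
time: 14.6
tool_pos: [0.5593, -0.0284, 0.1185]
tool_rot: [0.0, -0.561, 0.828, 0.0]
contact_force: [-1.1, 0.3, -0.5]
gripper_width: -0.001
grasp_force: 0.4
time: 15.0
tool_pos: [0.5568, -0.044, 0.0998]
tool_rot: [-0.001, -0.56, 0.828, 0.001]
contact_force: [-0.6, -0.8, 0.2]
gripper_width: 0.001
grasp_force: 0.0
```

View pics/n4.png

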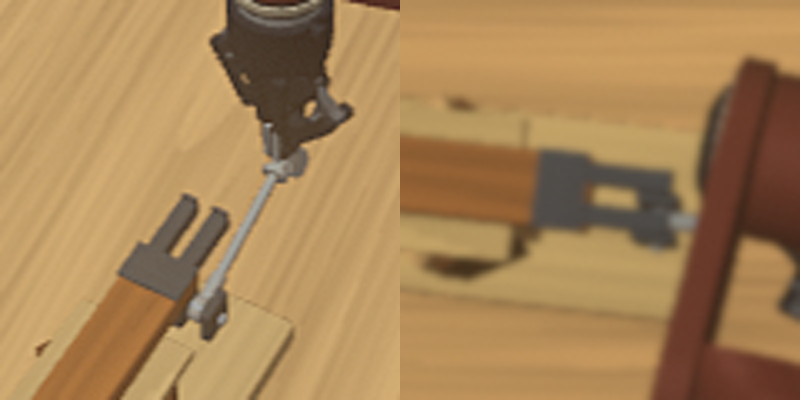

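The side panel shows the bolt lying well down, from the hinge (200,310) to the nut (285,165). I'll retract and check.

```bash
python3 -m crank '[{"x":-0.3,"y":0.1,"z":-1,"turn":0},{"x":0,"y":0,"z":-3,"turn":0},{"x":0,"y":0,"z":-4,"turn":0},{"x":-4,"y":0,"z":-3,"turn":0},{"x":-4,"y":0,"z":0,"turn":0}]'; python3 -m crank '[{"x":-4.5,"y":0,"z":0,"turn":0},{"x":-4.5,"y":0,"z":0,"turn":0},{"x":-4.5,"y":0,"z":0,"turn":0},{"x":-4.5,"y":0,"z":0,"turn":0},{"x":0,"y":0,"z":0,"turn":0}]'; python3 - <<'E'
from h import *
out=[]
for n,b in(("side",(170,290,200,320)),("top",(150,250,180,280))):
    p,d=manip.grab_frame(n);out.append(cv2.resize(p[b[0]:b[1],b[2]:b[3],::-1],(400,400),interpolation=2))
    P=cloud(n,d,0,560,0,420);k=np.zeros(d.shape,bool);k[b[0]:b[1],b[2]:b[3]]=1
    k&=(P[...,1]<-.02)&(P[...,1]>-.1)&(P[...,2]>.04)&(P[...,2]<.15);q=P[k];print(n,k.sum(),q.mean(0) if k.any() else 0,q.min(0),q.max(0))
    if k.any(): c=q.mean(0);print("theta~",np.arctan2(.072-c[1],c[2]-.036))
cv2.imwrite("pics/n5.png",np.hstack(out))
togo([.5,0,.2])
E
```

```text
time: 15.6
tool_pos: [0.5913, 0.0344, 0.2197]
tool_rot: [0.005, -0.56, 0.829, -0.004]
contact_force: [1.1, -0.0, 0.5]
gripper_width: -0.002
grasp_force: 0.0
time: 16.1
tool_pos: [0.6552, 0.2064, 0.2121]
tool_rot: [0.001, -0.563, 0.827, 0.0]
contact_force: [-1.3, -0.8, 0.1]
gripper_width: -0.001
grasp_force: 0.0
side 194 [ 0.55783376 -0.05334224  0.08083899] [ 0.54500318 -0.08076322  0.05477556] [ 0.57376302 -0.02049959  0.10612139]
theta~ 1.2272495788228022Traceback (most recent call last):
  File "<stdin>", line 6, in <module>
    return umr_minimum(a, axis, None, out, keepdims, initial, where)
ValueError: zero-size array to reduction operation minimum which has no identity
```

```bash
python3 -m crank '[{"x":0,"y":0,"z":0,"turn":0},{"x":0,"y":0,"z":0,"turn":0},{"x":0,"y":0,"z":0,"turn":0}]'; python3 -c "
from plant import manip
print(manip.job_done())"
```

```text
time: 16.5
tool_pos: [0.6542, 0.2, 0.2115]
tool_rot: [0.0, -0.56, 0.829, -0.0]
contact_force: [0.9, 0.1, -0.0]
gripper_width: 0.002
grasp_force: 0.0
the job is handed in; nothing more can be done
None
```

I loosened the nut about 3.4 rad (risen about 5 mm), swung the bolt out to about 1.2 rad with only a few newtons of push, left it resting there with the arm clear, and handed the job in at about 16.5 s; no verdict came back, and I infer from the turn count, not a measurement, that the bolt's end is still proud of the hub.

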